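# Sweep the lip-balm tins into the jewellery tray

## Robot

A 7-joint arm with a two-finger parallel gripper is mounted at the origin on the work surface. World frame = base frame: x ahead of the robot, y to its left, z up, the work surface at z = 0. Lengths are in m, angles in rad, forces in N, time in s.
With the tool pointing down it reaches from about 0.425 to 0.975 m from the base axis. Payload 16.7 kg.
Tool frame: the origin (TCP) lies between the finger pads; the fingertips stand 8 mm ahead of it and the grasp point (between the pads) lies 11 mm behind it; z points along the fingers, y is the direction in which the jaws open and shut (so a half turn about z gives the same grasp; the last joint's range is limited). The gripper opens to 85 mm and grips with 20 to 120 N. Pads are 22 mm wide; open, the fingers measure 114 mm over their backs; the gripper's body (76 mm by 85 mm) begins 54 mm behind the grasp point. The pads swing forward as they close: fully open they stand 13 mm farther back than shut.
Start: joints at [1.073, 0.426, 0.074, 1.606, -0.034, 1.111, -0.067], TCP at [0.231, -0.634, 0.239] pointing down, gripper open.
Joint ranges: [-2.85, 2.85], [-0.5, 2.14], [-1.23, 1.37], [0.21, 2.46], [-1.02, 4.16], [0.16, 2.05], [-2.73, 2.73]. Speed limits (rad/s): [1.89, 1.89, 2.39, 2.39, 3.01, 3.01, 3.01].

## Interface

Orientations are given as a unit quaternion [w, x, y, z].
In Python, from workcell import manip, optics, finder gives the robot as it stands. The module is installed in compiled form; this text tells all that it offers.
- The arm moves only by the tool step_arm, never from a script. Its argument "moves" is a list of rows, each a list of 7 numbers: the turn, a rotation vector about the tool's x, y, z in degrees, then the shift along the tool's x, y, z in cm, then the finger opening in cm, from 0 to 8.54. In form: [[ax, ay, az, dx, dy, dz, jaw], ...]. A call has exactly 5 rows; each row is the pose to reach, as a shift and turn from the pose commanded when the call began, along the tool's axes at that moment; what a row does not reach only later rows make up. A row lasts 1/10 s, in which the tool goes at most 50 mm and 8.59 degrees, less where a joint would pass 70% of its speed; a pose out of reach is approached as far as the arm can. A call with a gripper value outside its range is refused whole. The fingers move at their own pace and stop on an object; "force" is the grip in N (left out, the last holds). Time passes only in rows, so rows that repeat a pose let the fingers close, or fill a call up. It gives the time, the measured TCP pose, the force and the opening at its end, in the units of the state.
- manip.read_state(): the state, without advancing time (a new reading comes with each control period).
- optics.capture(name): name is "side" or "top" or "wrist"; returns a dict with "pixels" (384x512x3 uint8, red, green, blue), "mtx" (3x3 intrinsics, pixels), "eye" and "attitude" of the camera in the world. Camera axes: x right, y up, looking along -z (the intrinsics and any distortion apply to the point x, -y, -z); pixel columns grow to the right and rows downward; lengths in m; the calibration is good to about 2 mm. A picture is of the moment at which its call begins. There is no depth.
- manip.job_done(): hands the job in, once; it reports no verdict.
Trained networks look in a picture, given as the dict that the camera call returned (one of the last four; its "shot" number tells which), for a name from the list of things; names that differ only in an ending like _2 or _b are one class to them, and where a whole thing is asked for, a point or a joint stands for the part that bears it (a point fixed in the world has none). Each returns a list of dicts, best first, with "p" (0 to 1); they miss things now and then, are a little off and sometimes report something else, mostly with a low value. They report only what shows in the picture. A call takes as long as a camera call.
- finder.cut_out(picture, name): "region" (384x512 bool, what is visible of it) and "bbox" ([left, top, right, bottom] as shares, 0 to 1, of the picture: columns of its width, rows of its height, round what is visible of it).
- finder.mark_of(picture, name): "xy" ([column, row] as shares, 0 to 1, of the picture: columns of its width, rows of its height: a listed point, or the origin of a listed thing).
The state is a dict: "time_s": time; "q": joint angles; "qvel": joint speeds; "joint_torque": joint torques, N m; "ee_pos": TCP position; "tool_rot": TCP orientation; "contact_force": force on the tool from outside, world axes, zero at the start; "torque": the same for the moment, N m; "grip_width": opening from 0.0 (shut) to 1.0 (fully open).
Only numpy, scipy, OpenCV 4.12 (cv2) and the standard library are available. Lean on these libraries where they do the work, as an engineer would, in place of code of your own. Each camera call takes 0.05 s, during which the arm holds its last target.

## Task

Tidy the dresser: with the fingers closed, sweep the three little lip-balm tins across the top and in through the open side of the low wooden tray, until each lies flat and wholly inside it. Only push the tins along the surface, never pick them up, and leave the lipstick, the leaf-shaped incense holder and the claw clip where they are, with the lipstick still standing.

Things in the scene. Friction and masses are not known exactly. Their poses are not given: they have to be found in the camera images.
- tray: Low wooden three-sided tray, blue floor, fixed. Origin: middle of its floor, at dresser level; z up. Inside 120 mm deep along its x (open mouth at x = -60 mm, back wall face at +60) and 180 mm wide along its y (side wall faces at +-90). Walls 6 mm thick, 25 mm high. The mouth has no sill and the floor is level with the dresser top (z = 0): things slide in along +x. Place and yaw vary.
- tin1_center (a point): Centre (half-way up, 7 mm above the dresser) of the copper-coloured round lip-balm tin: a closed flat disc 30 mm in diameter and 14 mm tall, about 20 g, lying flat with its lid up, free to slide on the dresser top (surface at z = 0).
- tin1: The same copper-coloured tin; origin at the centre of its underside, z up through its lid.
- tin2_center (a point): Centre (half-way up, 7 mm above the dresser) of the red round lip-balm tin: a closed flat disc 30 mm in diameter and 14 mm tall, about 20 g, lying flat with its lid up, free to slide on the dresser top (surface at z = 0).
- tin2: The same red tin; origin at the centre of its underside, z up through its lid.
- tin3_center (a point): Centre (half-way up, 7 mm above the dresser) of the green round lip-balm tin: a closed flat disc 30 mm in diameter and 14 mm tall, about 20 g, lying flat with its lid up, free to slide on the dresser top (surface at z = 0).
- tin3: The same green tin; origin at the centre of its underside, z up through its lid.
- lipstick: Bystander: closed gold-toned lipstick standing upright, 21 mm in diameter, 70 mm tall, easily knocked over. Origin: centre of its underside.
- incense_leaf: Bystander: pale green ceramic leaf-shaped incense holder lying flat, about 122 mm long along its own x, 46 mm wide, 8 mm thick with an 18 mm tall stub. Origin: centre of its underside.
- claw_clip: Bystander: black plastic hair claw clip, about 72 mm long along its own x, 44 mm wide, 45 mm tall. Origin: centre of its underside.

How it is judged:
By the outcome, as a careful person would: the job done as asked, in the order asked, and still so for the second after the job is handed in, with the robot touching nothing.
It also fails if it takes over 72 s, if anything falls off the work surface, if the arm or the gripper's body presses on something with over 40 N, if the wrist force passes 120 N, or if a joint passes its speed limit or range.

## Working session

There is one attempt and no reset: what is moved stays moved. The work goes in short steps, Python scripts to look and compute and a tool call to move; the robot and the scene stay as the last step left them, time stands still between calls to the robot, and variables do not carry over. Pictures are saved under pics/ and viewed, and the job is handed in when it is done.

Besides the shell and the picture viewer there is one more tool, called after "Call:" as name(argument=value, ...), one argument or row to a line, values as JSON. step_arm: Moves the arm, as the interface text tells. Its arguments: {"type":"object","properties":{"moves":{"type":"array","items":{"type":"array","items":{"type":"number"}}},"force":{"type":"number"}},"required":["moves"]}

```bash
mkdir -p pics; cat > h.py <<'E'
import numpy as np, cv2
from scipy.spatial.transform import Rotation as R
from workcell import manip, optics, finder
def rot(q): return R.from_quat([q[1],q[2],q[3],q[0]]).as_matrix()
def ray(c,uv):
    K=np.array(c["mtx"]); 
    d=np.linalg.inv(K)@np.array([uv[0],uv[1],1.]); d=np.array([d[0],-d[1],-d[2]])
    A=np.array(c["attitude"]); A=A if A.shape==(3,3) else rot(A)
    return np.array(c["eye"]),A@d
def onz(c,uv,z):
    e,d=ray(c,uv); return e+d*(z-e[2])/d[2]
def proj(c,p):
    A=np.array(c["attitude"]); A=A if A.shape==(3,3) else rot(A)
    v=A.T@(np.array(p)-np.array(c["eye"])); v=np.array(c["mtx"])@np.array([v[0],-v[1],-v[2]]); return v[:2]/v[2]
def save(c,n): cv2.imwrite("pics/"+n,c["pixels"][:,:,::-1])
def px(xy): return [xy[0]*512,xy[1]*384]
E
python3 - <<'E'
from h import *
s=manip.read_state(); print(s)
for n in ["top","side"]:
    c=optics.capture(n); save(c,n+"0.png"); print(n,[ (k,c[k]) for k in c if k!="pixels"])
    for t,z in [("tray",0),("tin1_center",.007),("tin2_center",.007),("tin3_center",.007),("lipstick",0),("incense_leaf",0),("claw_clip",0)]:
        for m in finder.mark_of(c,t)[:2]: print(t,round(m["p"],2),np.round(px(m["xy"])),np.round(onz(c,px(m["xy"]),z),3))
E
```

```text
{'time_s': 0.0, 'q': array([ 1.07249115,  0.42673152,  0.0738562 ,  1.60661708, -0.03411952,
        1.11079649, -0.06710141]), 'qvel': array([-7.89819508e-05, -2.32486635e-05, -1.32061372e-04,  1.07323144e-03,
        2.76723219e-04,  1.23912187e-03, -9.61875938e-04]), 'joint_torque': array([ 5.96346545e-04, -9.49825859e+01,  3.76142576e+00, -4.63504744e+01,
        1.93302281e-02,  1.02068679e-02,  9.21170340e-06]), 'ee_pos': array([ 0.23053598, -0.63398371,  0.23860662]), 'tool_rot': array([-6.28393217e-04,  9.84834240e-01,  1.73496693e-01, -1.51557425e-04]), 'contact_force': array([ 0.29279027, -0.31034401, -0.74276399]), 'torque': array([-0.01131203,  0.03783218,  0.03860515]), 'grip_width': 0.9944979334332869}
top [('mtx', array([[354.56577001,   0.        , 257.25037412],
       [  0.        , 354.56577001, 191.65517042],
       [  0.        ,   0.        ,   1.        ]])), ('eye', array([ 0.42177606, -0.07711481,  0.98706795])), ('attitude', array([ 0.75305226,  0.07575959, -0.06869964, -0.64996395])), ('shot', 1)]
tray 0.59 [131. 205.] [0.537 0.295 0.   ]
tray 0.22 [239. 15
[... 384 characters left out ...]
x', array([[348.82303256,   0.        , 253.61377347],
       [  0.        , 348.82303256, 190.49096744],
       [  0.        ,   0.        ,   1.        ]])), ('eye', array([ 0.37702078, -0.63826887,  0.62564502])), ('attitude', array([ 0.89969325,  0.38982972, -0.08118372, -0.17886882])), ('shot', 2)]
tray 0.85 [184. 134.] [0.536 0.302 0.   ]
tin1_center 0.66 [198. 211.] [ 0.481 -0.047  0.007]
tin2_center 0.65 [241. 203.] [ 0.588 -0.061  0.007]
tin2_center 0.55 [183. 134.] [0.53  0.296 0.007]
tin3_center 0.59 [275. 247.] [ 0.61  -0.216  0.007]
lipstick 0.86 [290. 342.] [ 0.545 -0.414  0.   ]
incense_leaf 0.63 [312. 228.] [ 0.716 -0.193  0.   ]
claw_clip 0.75 [281. 174.] [0.736 0.011 0.   ]
```

View pics/top0.png

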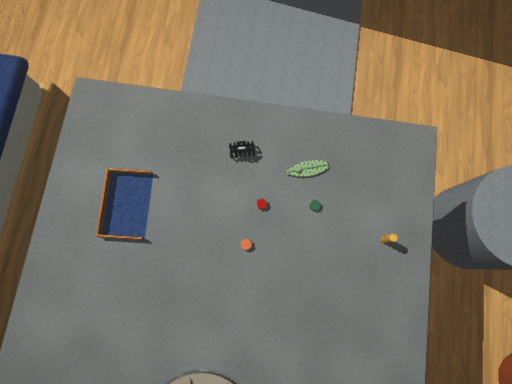

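View pics/side0.png

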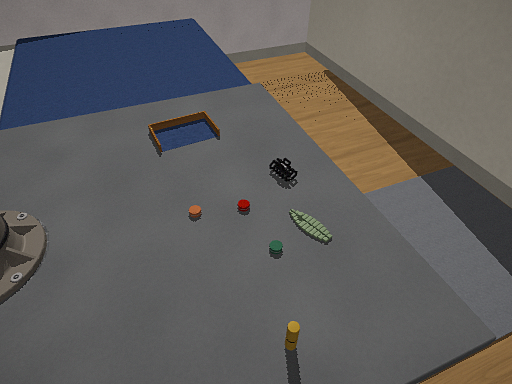

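The top view shows the tray at (127,205) with its mouth to the right, copper at (246,245), red at (262,204), green at (315,205), the leaf at (308,168), the clip at (242,150) and the lipstick at (390,239). The side view agrees. Next I refine the positions.

```bash
cat >> h.py <<'E'
def tins(c):
    hsv=cv2.cvtColor(c["pixels"],cv2.COLOR_RGB2HSV).astype(int); out={}
    H,S,V=hsv[...,0],hsv[...,1],hsv[...,2]
    for t,m in [("tin1",(H>=5)&(H<14)&(S>150)&(V>120)),("tin2",((H<4)|(H>174))&(S>150)&(V>70)),("tin3",(H>65)&(H<90)&(S>110)&(V>40))]:
        n,l,st,ce=cv2.connectedComponentsWithStats(m.astype(np.uint8),connectivity=8)
        out[t]=[(st[i,4],np.round(ce[i],1),np.round(onz(c,ce[i]+0.0,.010),4)) for i in range(1,n) if st[i,4]>12]
    return out
E
python3 - <<'E'
from h import *
for n in ["top","side"]:
    c=optics.capture(n); print(n)
    for k,v in tins(c).items(): print(k,v)
    r=finder.cut_out(c,"tray")[0]; print(r["p"],np.array(r["bbox"])*[512,384,512,384])
    hsv=cv2.cvtColor(c["pixels"],cv2.COLOR_RGB2HSV).astype(int)
    m=((hsv[...,0]>100)&(hsv[...,0]<130)&(hsv[...,1]>120)).astype(np.uint8)
    N,l,st,ce=cv2.connectedComponentsWithStats(m)
    for i in range(1,N):
        if st[i,4]>300:
            print(st[i]);
            if st[i,4]<6000:
                q=cv2.boxPoints(cv2.minAreaRect(np.argwhere(l==i)[:,::-1].astype(np.float32)))
                h=cv2.approxPolyDP(cv2.convexHull(np.argwhere(l==i)[:,::-1].astype(np.int32)),3,True)[:,0]
                for p in h: print(p,np.round(onz(c,p,0),3))
    x0,y0,x1,y1=(np.array(r["bbox"])*[512,384,512,384]).astype(int)
    cv2.imwrite(f"pics/tray_{n}.png",cv2.resize(c["pixels"][y0-8:y1+8,x0-8:x1+8,::-1],None,fx=7,fy=7,interpolation=cv2.INTER_NEAREST)[:600,:800]); print(x0-8,y0-8)
    for t in ["lipstick","incense_leaf","claw_clip"]:
        r=finder.cut_out(c,t)[0]; print(t,r["p"]); 
        k=np.argwhere(r["region"])[:,::-1]
        w=np.array([onz(c,p,0.0) for p in k]); print(np.round([w.min(0),w.max(0)],3).tolist())
E
```

```text
top
tin1 [(np.int32(77), array([245.6, 244.1]), array([ 0.4741, -0.0423,  0.01  ])), (np.int32(221), array([505.7, 367.2]), array([ 0.2624, -0.7484,  0.01  ]))]
tin2 [(np.int32(83), array([261.4, 203.6]), array([ 0.5914, -0.0687,  0.01  ]))]
tin3 [(np.int32(61), array([314.3, 204.8]), array([ 0.6097, -0.2157,  0.01  ]))]
0.57 [ 97.1776 168.8832 150.4768 240.6144]
[  0  55  16  79 703]
[ 3 55] [0.936 0.785 0.   ]
[10 56] [0.936 0.763 0.   ]
[15 63] [0.915 0.741 0.   ]
[  8 128] [0.707 0.701 0.   ]
[  1 133] [0.689 0.717 0.   ]
[ 103  176   49   61 2098]
[151 178] [0.62  0.254 0.   ]
[143 236] [0.455 0.242 0.   ]
[103 233] [0.447 0.354 0.   ]
[117 177] [0.609 0.351 0.   ]
89 160
lipstick 0.45
[[0.533, -0.455, 0.0], [0.565, -0.408, 0.0]]
incense_leaf 0.78
[[0.69, -0.241, -0.0], [0.746, -0.131, 0.0]]
claw_clip 0.59
[[0.713, -0.026, -0.0], [0.771, 0.05, 0.0]]
side
tin1 [(np.int32(78), array([194.3, 209.1]), array([ 0.4747, -0.0387,  0.01  ]))]
tin2 [(np.int32(72), array([243.2, 203.3]), array([ 0.5926, -0.0652,  0.01  ]))]
tin3 [(np.int32(106), array([275.7, 245.5]), array([ 0.611 , -0.2151,  0.01  ]))]
0.63 [147.0976 111.0144 218.88   152.2176]
[    0    19   251   111 17203]
[ 154  119   64   32 1126]
[217 136] [0.629 0.253 0.   ]
[162 150] [0.453 0.245 0.   ]
[154 131] [0.451 0.356 0.   ]
[204 119] [0.62  0.365 0.   ]
139 103
lipstick 0.79
[[0.535, -0.427, -0.0], [0.576, -0.379, 0.0]]
incense_leaf 0.63
[[0.686, -0.24, 0.0], [0.748, -0.119, 0.0]]
claw_clip 0.86
[[0.719, -0.014, 0.0], [0.775, 0.076, 0.0]]
```

View pics/tray_top.png

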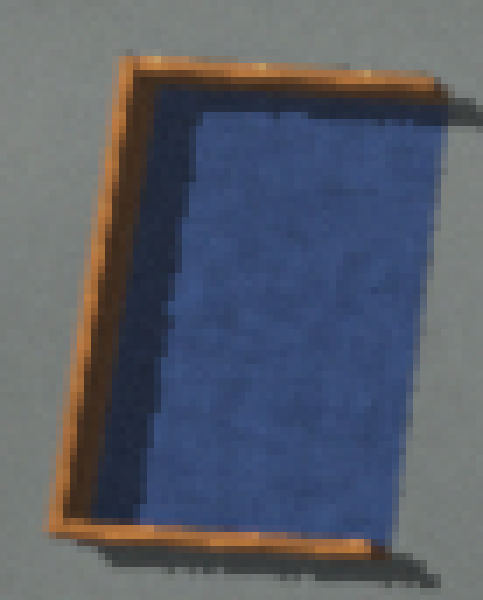

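View pics/tray_side.png

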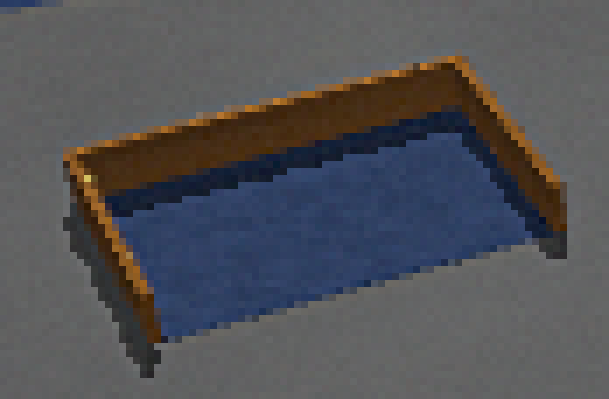

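```bash
python3 - <<'E'
from h import *
from scipy.optimize import least_squares
# wall ends at top z=.025 outer/inner and others: pixel picks from crop: top view
print(rot(manip.read_state()["tool_rot"]).round(3))
E
```

```text
[[ 0.94   0.342  0.   ]
 [ 0.342 -0.94   0.   ]
 [ 0.     0.    -1.   ]]
```

```bash
python3 - <<'E'
from h import *
from scipy.optimize import least_squares
P={"top":[((106.1,167.9),(66,-96,25)),((95.9,236.4),(66,96,25)),((151.6,171.1),(-60,-96,25)),((152.9,174.5),(-60,-90,0)),((145.4,238.3),(-60,90,0)),((142,239.3),(-60,96,25))],
"side":[((148.7,124.4),(66,96,25)),((204.7,111.3),(66,-96,25)),((161.9,151.9),(-60,90,0)),((219.7,135.6),(-60,-96,0))]}
C={n:optics.capture(n) for n in P}
def f(v):
    r=[]
    for n in P:
        for uv,p in P[n]:
            c,s=np.cos(v[2]),np.sin(v[2]); p=np.array(p)/1000
            w=[v[0]+c*p[0]-s*p[1],v[1]+s*p[0]+c*p[1],p[2]]
            r+=list(proj(C[n],w)-np.array(uv))
    return r
o=least_squares(f,[.536,.3,1.6]); print(o.x,np.degrees(o.x[2])); print(np.round(o.fun,1))
E
```

```text
[0.53610827 0.30205629 1.64968199] 94.5198156374164
[ 0.5 -0.4 -0.3 -0.3 -0.3 -0.6  0.6  0.3 -0.1 -0.5  0.1  0.  -1.5  0.2
 -0.3 -0.7  0.   0.1  0.   0.5]
```

Tray origin (0.536, 0.302), yaw about 94.5°. Red is at (0.592,-0.067), copper at (0.4745,-0.040) and green at (0.610,-0.2155). I'll push red, then copper, then green, along lanes about 50 mm apart. First I move high and close the fingers.

Call:
step_arm(
  moves=[
    [0,0,-8,4,-2.8,0,6],
    [0,0,-16,8,-5.6,0,4],
    [0,0,-24,12,-8.4,0,2],
    [0,0,-32,16,-11.2,0,0],
    [0,0,-40,20,-14,0,0],
  ],
  force=40,
)

```text
time_s: 1.9
ee_pos: [0.3716, -0.4327, 0.2396]
tool_rot: [0.0, 0.865, 0.502, 0.0]
contact_force: [0.8, -0.8, 0.5]
grip_width: 0.142
```

```bash
cat > to.py <<'E'
from h import *
import sys
s=manip.read_state(); M=rot(s["tool_rot"])
print("t",s["time_s"],"pos",s["ee_pos"].round(4),"grip",round(s["grip_width"],3),"F",s["contact_force"].round(1))
if len(sys.argv)>3:
    t=np.array([float(a) for a in sys.argv[1:4]]); yaw=float(sys.argv[4]) if len(sys.argv)>4 else 90
    y=np.radians(yaw); T=np.array([[np.cos(y),np.sin(y),0],[np.sin(y),-np.cos(y),0],[0,0,-1]])
    print("shift cm",(M.T@(t-s["ee_pos"])*100).round(2),"turn",np.degrees(R.from_matrix(M.T@T).as_rotvec()).round(2))
E
python3 to.py 0.592 -0.13 0.15
```

```text
t 1.9 pos [ 0.3716 -0.4327  0.2396] grip 0.142 F [ 0.8 -0.8  0.5]
shift cm [37.22  4.14  8.95] turn [ 2.00e-02  2.00e-02 -2.97e+01]
```

Call:
step_arm(
  moves=[
    [0,0,-6,4.4,0.5,0.5,0],
    [0,0,-12,8.8,1,1,0],
    [0,0,-18,13.2,1.5,1.5,0],
    [0,0,-24,17.6,2,2,0],
    [0,0,-30,22,2.5,2.5,0],
  ],
)

```text
time_s: 2.4
ee_pos: [0.5034, -0.255, 0.2145]
tool_rot: [0.0, 0.706, 0.708, 0.0]
contact_force: [1.4, -1.0, 1.0]
grip_width: 0.0
```

```bash
python3 to.py 0.592 -0.13 0.08
```

```text
t 2.4 pos [ 0.5034 -0.255   0.2145] grip 0.0 F [ 1.4 -1.   1. ]
shift cm [12.47  8.9  13.45] turn [0.03 0.02 0.22]
```

Call:
step_arm(
  moves=[
    [0,0,0,3.2,2.2,1,0],
    [0,0,0,6.4,4.5,2.5,0],
    [0,0,0,9.6,6.7,4.5,0],
    [0,0,0.2,12.5,8.9,6.5,0],
    [0,0,0.2,12.5,8.9,10,0],
  ],
)

```text
time_s: 2.9
ee_pos: [0.5955, -0.1261, 0.1153]
tool_rot: [0.001, 0.706, 0.708, 0.002]
contact_force: [0.5, -0.1, 1.0]
grip_width: -0.001
```

```bash
python3 - <<'E'
from h import *
for n in ["side","wrist"]:
    c=optics.capture(n); save(c,n+"1.png"); print(tins(c))
E
python3 to.py 0.592 -0.13 0.013
```

```text
{'tin1': [(np.int32(78), array([194.3, 209.3]), array([ 0.4747, -0.0392,  0.01  ]))], 'tin2': [(np.int32(87), array([243.1, 204.6]), array([ 0.5907, -0.0694,  0.01  ]))], 'tin3': [(np.int32(110), array([275.8, 245.7]), array([ 0.611 , -0.2156,  0.01  ]))]}
{'tin1': [(np.int32(1513), array([86.5, 77. ]), array([ 0.4723, -0.0401,  0.01  ])), (np.int32(18), array([111.8,  74.7]), array([ 0.4904, -0.0385,  0.01  ]))], 'tin2': [(np.int32(1334), array([254.3, 115.1]), array([ 0.5905, -0.0661,  0.01  ]))], 'tin3': []}
t 3.0 pos [ 0.5895 -0.1301  0.1105] grip -0.001 F [-0.2  0.3  0. ]
shift cm [-0.    0.31  9.75] turn [-0.34 -0.08 -0.1 ]
```

View pics/wrist1.png

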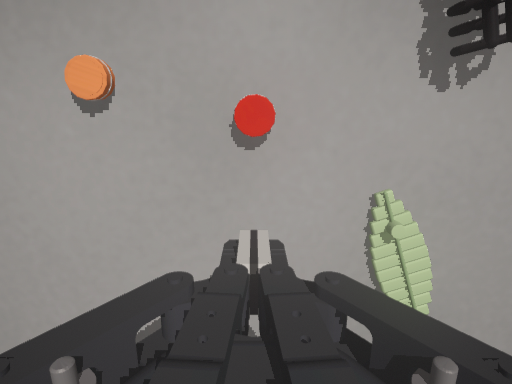

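View pics/side1.png

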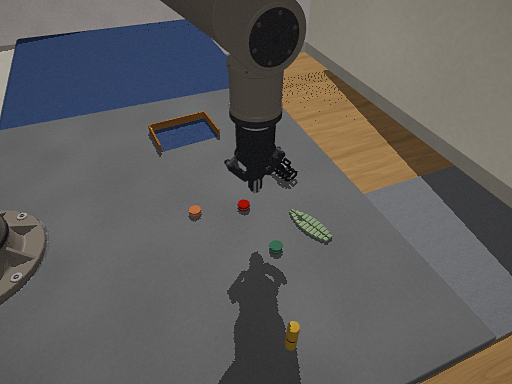

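The wrist view shows the closed fingers lined up with red (254,115), with copper at (87,77) and the leaf clear on the right. I go down behind red.

Call:
step_arm(
  moves=[
    [0,0,0,0,0.2,3.5,0],
    [0,0,0,0,0.2,7,0],
    [0,0,0,0,0.2,9,0],
    [0,0,0,0,0.2,9.75,0],
    [0,0,0,0,0.2,9.75,0],
  ],
)

```text
time_s: 3.5
ee_pos: [0.5934, -0.1322, 0.0173]
tool_rot: [-0.0, 0.709, 0.705, -0.0]
contact_force: [0.8, -0.0, 0.5]
grip_width: -0.005
```

```bash
python3 to.py 0.588 0.275 0.013
```

```text
t 3.5 pos [ 0.5934 -0.1322  0.0173] grip -0.005 F [ 0.8 -0.   0.5]
shift cm [40.72 -0.74  0.42] turn [-0.03  0.01 -0.28]
```

Call:
step_arm(
  moves=[
    [0,0,0,0.8,0,0.1,0],
    [0,0,0,1.8,0,0.1,0],
    [0,0,0,2.8,0,0.1,0],
    [0,0,0,3.8,0,0.1,0],
    [0,0,0,4.8,0,0.1,0],
  ],
)

```text
time_s: 4.0
ee_pos: [0.5939, -0.0822, 0.0162]
tool_rot: [0.0, 0.708, 0.706, 0.0]
contact_force: [0.4, -0.6, -0.1]
grip_width: 0.001
```

```bash
python3 - <<'E'
from h import *
c=optics.capture("wrist"); save(c,"wrist2.png"); print(tins(c))
E
python3 to.py 0.588 0.275 0.013
```

```text
{'tin1': [(np.int32(260), array([ 24.6, 152.1]), array([ 0.4904, -0.0335,  0.01  ])), (np.int32(1056), array([  9.5, 168.1]), array([ 0.482 , -0.0408,  0.01  ]))], 'tin2': [(np.int32(3137), array([246.3, 198.1]), array([ 0.5903, -0.0555,  0.01  ]))], 'tin3': []}
t 4.05 pos [ 0.5939 -0.0802  0.0161] grip -0.0 F [ 0.7  3.5 -0. ]
shift cm [35.52 -0.65  0.35] turn [ 0.03 -0.06 -0.09]
```

View pics/wrist2.png

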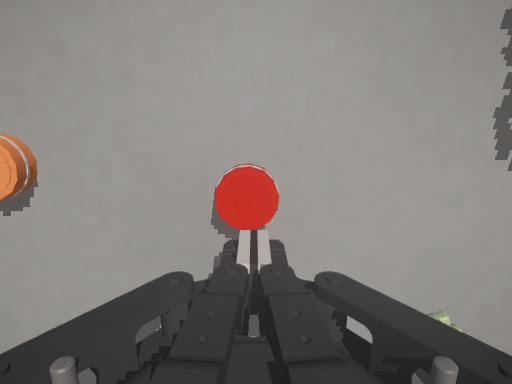

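Red is touching at (247,198), about 3 mm left of the finger centre (254). I back off slightly, re-centre, lower, then sweep.

Call:
step_arm(
  moves=[
    [0,0,0,-1,0,0,0],
    [0,0,0,-1,-0.35,0.3,0],
    [0,0,0,-0.5,-0.35,0.3,0],
    [0,0,0,0.4,-0.35,0.3,0],
    [0,0,0,1.2,-0.35,0.3,0],
  ],
)

```text
time_s: 4.55
ee_pos: [0.5903, -0.0704, 0.0128]
tool_rot: [-0.0, 0.708, 0.706, 0.0]
contact_force: [-0.3, 1.5, 0.8]
grip_width: 0.0
```

Call:
step_arm(
  moves=[
    [0,0,0,1,0,0,0],
    [0,0,0,2,0,0,0],
    [0,0,0,3,0,0,0],
    [0,0,0,4,0,0,0],
    [0,0,0,5,0,0,0],
  ],
)

```text
time_s: 5.05
ee_pos: [0.5905, -0.0204, 0.0128]
tool_rot: [-0.0, 0.708, 0.706, 0.0]
contact_force: [0.9, 0.5, 0.1]
grip_width: 0.003
```

```bash
python3 - <<'E'
from h import *
c=optics.capture("wrist"); save(c,"wrist3.png"); print(tins(c))
E
python3 to.py 0.588 0.275 0.013
```

```text
{'tin1': [(np.int32(330), array([ 44.1, 268. ]), array([ 0.4877, -0.0281,  0.01  ])), (np.int32(2429), array([ 22.5, 291.3]), array([ 0.4745, -0.041 ,  0.01  ]))], 'tin2': [(np.int32(3269), array([254.6, 200.2]), array([0.5908, 0.0063, 0.01  ]))], 'tin3': []}
t 5.1 pos [ 0.5905 -0.0184  0.0129] grip 0.004 F [0.4 2.5 0.2]
shift cm [ 2.934e+01 -3.100e-01  2.000e-02] turn [ 0.01 -0.06 -0.11]
```

View pics/wrist3.png

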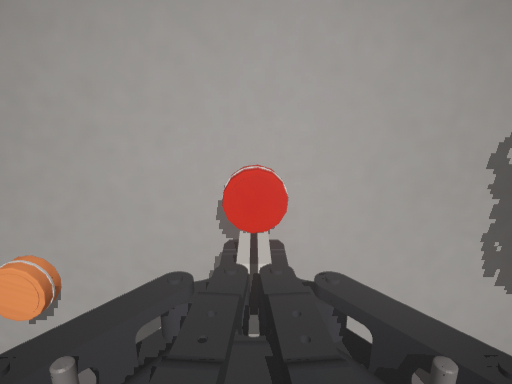

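Red is now centred on the fingers at (254,200), so I carry on.

Call:
step_arm(
  moves=[
    [0,0,0,1.1,0,0,0],
    [0,0,0,2.3,0,0,0],
    [0,0,0,3.5,0,0,0],
    [0,0,0,4.7,0,0,0],
    [0,0,0,5.9,0,0,0],
  ],
)

```text
time_s: 5.6
ee_pos: [0.5906, 0.0388, 0.0129]
tool_rot: [-0.0, 0.708, 0.706, 0.0]
contact_force: [1.0, 0.7, 0.8]
grip_width: -0.001
```

Call:
step_arm(
  moves=[
    [0,0,0,1.2,0,0,0],
    [0,0,0,2.4,0,0,0],
    [0,0,0,3.6,0,0,0],
    [0,0,0,4.8,0,0,0],
    [0,0,0,6,0,0,0],
  ],
)

```text
time_s: 6.1
ee_pos: [0.5909, 0.0986, 0.0128]
tool_rot: [-0.0, 0.708, 0.706, 0.0]
contact_force: [-0.1, -0.5, 0.4]
grip_width: -0.0
```

```bash
python3 - <<'E'
from h import *
c=optics.capture("wrist"); save(c,"wrist4.png"); print(tins(c))
E
python3 to.py 0.588 0.278 0.013
```

```text
{'tin1': [], 'tin2': [(np.int32(3273), array([254.5, 200.3]), array([0.5912, 0.1253, 0.01  ]))], 'tin3': []}
t 6.15 pos [0.5908 0.1011 0.013 ] grip -0.001 F [-0.5  2.4  0.6]
shift cm [17.69 -0.32  0.02] turn [ 0.02 -0.08 -0.1 ]
```

View pics/wrist4.png

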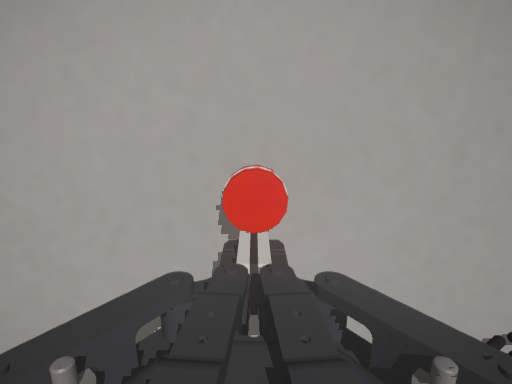

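Red is still centred at (254,200). The last 17.5 cm, slowing at the end.

Call:
step_arm(
  moves=[
    [0,0,0,1.2,0,0,0],
    [0,0,0,2.4,0,0,0],
    [0,0,0,3.6,0,0,0],
    [0,0,0,4.8,0,0,0],
    [0,0,0,6,0,0,0],
  ],
)

```text
time_s: 6.65
ee_pos: [0.5911, 0.1587, 0.0129]
tool_rot: [-0.0, 0.708, 0.706, 0.0]
contact_force: [-0.0, -0.2, -0.2]
grip_width: 0.002
```

Call:
step_arm(
  moves=[
    [0,0,0,1.2,-0.1,0,0],
    [0,0,0,2.4,-0.1,0,0],
    [0,0,0,3.6,-0.2,0,0],
    [0,0,0,4.8,-0.2,0,0],
    [0,0,0,6,-0.2,0,0],
  ],
)

```text
time_s: 7.15
ee_pos: [0.5893, 0.2186, 0.0129]
tool_rot: [-0.0, 0.708, 0.706, 0.0]
contact_force: [1.2, -0.4, 0.1]
grip_width: 0.001
```

Call:
step_arm(
  moves=[
    [0,0,0,1.2,0,0,0],
    [0,0,0,2.4,0,0,0],
    [0,0,0,3.6,0,0,0],
    [0,0,0,4.6,0,0,0],
    [0,0,0,5.3,0,0,0],
  ],
)

```text
time_s: 7.65
ee_pos: [0.5895, 0.2718, 0.0129]
tool_rot: [-0.0, 0.708, 0.706, 0.0]
contact_force: [-0.3, -0.7, 0.5]
grip_width: -0.002
```

```bash
python3 - <<'E'
from h import *
c=optics.capture("wrist"); save(c,"wrist5.png"); print(tins(c))
c=optics.capture("side"); save(c,"side5.png"); print(tins(c))
E
python3 to.py 0.4745 -0.1 0.1
```

```text
{'tin1': [(np.int32(125), array([328.4,  16.6]), array([0.6191, 0.3742, 0.01  ])), (np.int32(30), array([296.4,  18.1]), array([0.6065, 0.3737, 0.01  ])), (np.int32(18), array([280.6,  20.6]), array([0.6002, 0.3728, 0.01  ])), (np.int32(13), array([299.2,  24. ]), array([0.6076, 0.3716, 0.01  ]))], 'tin2': [(np.int32(3265), array([256.9, 200.4]), array([0.5908, 0.2984, 0.01  ]))], 'tin3': []}
{'tin1': [], 'tin2': [], 'tin3': [(np.int32(106), array([275.7, 245.6]), array([ 0.611 , -0.2153,  0.01  ]))]}
t 7.75 pos [0.5894 0.2719 0.0128] grip -0.001 F [-0.2  0.2  0.3]
shift cm [-37.21 -11.39  -8.74] turn [-0.   -0.03 -0.15]
```

View pics/wrist5.png

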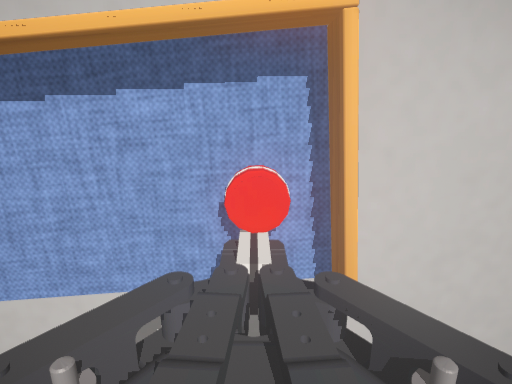

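View pics/side5.png

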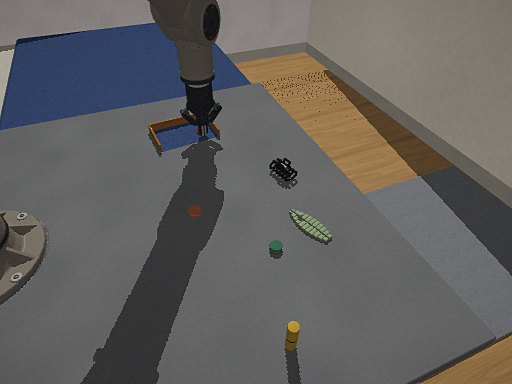

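Red is inside the tray at (0.591,0.298), with margin to the mouth and walls. I back off, lift, and go behind copper.

Call:
step_arm(
  moves=[
    [0,0,0,-1.5,0,0,0],
    [0,0,0,-3,0,-2.5,0],
    [0,0,0,-5,-1,-6,0],
    [0,0,0,-9,-3,-8.7,0],
    [0,0,0,-13.5,-5,-8.7,0],
  ],
)

```text
time_s: 8.25
ee_pos: [0.5405, 0.1357, 0.1028]
tool_rot: [0.001, 0.708, 0.706, 0.002]
contact_force: [1.2, -0.9, -0.3]
grip_width: 0.003
```

Call:
step_arm(
  moves=[
    [0,0,0,-4.5,-1.3,0,0],
    [0,0,0,-9,-2.6,0,0],
    [0,0,0,-13.5,-3.9,0,0],
    [0,0,0,-18,-5.2,0,0],
    [0,0,0,-22,-6.4,0,0],
  ],
)

```text
time_s: 8.75
ee_pos: [0.4729, -0.0865, 0.0999]
tool_rot: [0.0, 0.709, 0.705, -0.0]
contact_force: [0.5, -0.3, -0.1]
grip_width: -0.003
```

```bash
python3 - <<'E'
from h import *
c=optics.capture("wrist"); save(c,"wrist6.png"); print(tins(c))
E
python3 to.py 0.4745 -0.095 0.013
```

```text
{'tin1': [], 'tin2': [], 'tin3': []}
t 8.8 pos [ 0.4706 -0.0927  0.0996] grip 0.005 F [ -3.7 -10.8  -0.6]
shift cm [-0.19  0.41  8.66] turn [-0.12  0.18 -0.68]
```

View pics/wrist6.png

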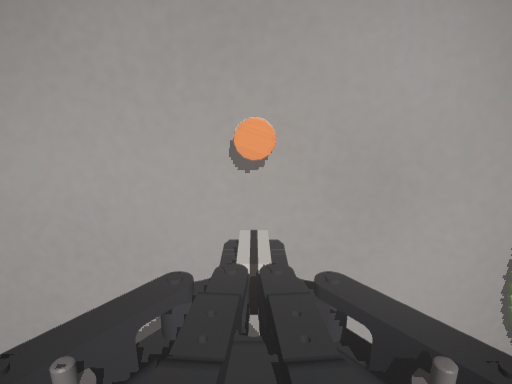

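Call:
step_arm(
  moves=[
    [0,0,-0.3,0,0,2.5,0],
    [0,0,-0.3,0,0,5.5,0],
    [0,0,-0.3,0,0,7.8,0],
    [0,0,-0.3,0,0,8.65,0],
    [0,0,-0.3,0,0,8.65,0],
  ],
)

```text
time_s: 9.3
ee_pos: [0.4737, -0.0835, 0.0126]
tool_rot: [-0.001, 0.707, 0.707, -0.001]
contact_force: [0.3, 0.5, -0.1]
grip_width: -0.0
```

```bash
sed -i 's/(H>=5)&(H<14)&(S>150)&(V>120)/(H>=5)\&(H<16)\&(S>140)\&(V>70)/' h.py; python3 - <<'E'
from h import *
c=optics.capture("wrist"); save(c,"wrist7.png"); print(tins(c))
E
python3 to.py 0.4745 -0.095 0.013
```

```text
{'tin1': [(np.int32(3468), array([253.5, 165.3]), array([ 0.4734, -0.0405,  0.01  ]))], 'tin2': [], 'tin3': []}
t 9.35 pos [ 0.4744 -0.0834  0.0135] grip 0.003 F [ 0.8 -0.4  0.7]
shift cm [-1.16  0.01  0.05] turn [-0.04  0.    0.05]
```

View pics/wrist7.png

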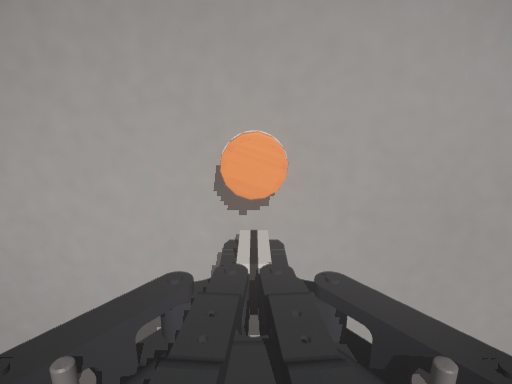

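Copper is centred at (253,165), so I sweep it, drifting slightly towards +x.

Call:
step_arm(
  moves=[
    [0,0,0,0.8,0,0,0],
    [0,0,0,1.6,0,0,0],
    [0,0,0,2.6,0,0,0],
    [0,0,0,3.8,0,0,0],
    [0,0,0,5,0,0,0],
  ],
)

```text
time_s: 9.85
ee_pos: [0.4747, -0.0316, 0.0136]
tool_rot: [0.0, 0.706, 0.708, 0.0]
contact_force: [1.3, 0.6, -0.4]
grip_width: 0.003
```

Call:
step_arm(
  moves=[
    [0,0,0,1.2,0,0,0],
    [0,0,0,2.4,0.1,0,0],
    [0,0,0,3.6,0.1,0,0],
    [0,0,0,4.8,0.2,0,0],
    [0,0,0,6,0.2,0,0],
  ],
)

```text
time_s: 10.35
ee_pos: [0.4766, 0.0281, 0.0133]
tool_rot: [-0.0, 0.707, 0.708, 0.0]
contact_force: [-0.5, 0.1, 0.4]
grip_width: -0.0
```

Call:
step_arm(
  moves=[
    [0,0,0,1.2,0,0,0],
    [0,0,0,2.4,0.1,0,0],
    [0,0,0,3.6,0.1,0,0],
    [0,0,0,4.8,0.2,0,0],
    [0,0,0,6,0.2,0,0],
  ],
)

```text
time_s: 10.85
ee_pos: [0.4785, 0.0881, 0.0133]
tool_rot: [-0.0, 0.707, 0.708, 0.0]
contact_force: [0.3, 0.5, -0.9]
grip_width: 0.001
```

```bash
python3 - <<'E'
from h import *
c=optics.capture("wrist"); save(c,"wrist8.png"); print(tins(c))
E
python3 to.py 0.48 0.272 0.013
```

```text
{'tin1': [(np.int32(3211), array([245.5, 200. ]), array([0.4746, 0.1148, 0.01  ]))], 'tin2': [], 'tin3': []}
t 10.9 pos [0.4786 0.0902 0.0134] grip 0.001 F [-0.2  3.4  0.1]
shift cm [18.18  0.2   0.07] turn [ 0.03 -0.07  0.18]
```

View pics/wrist8.png

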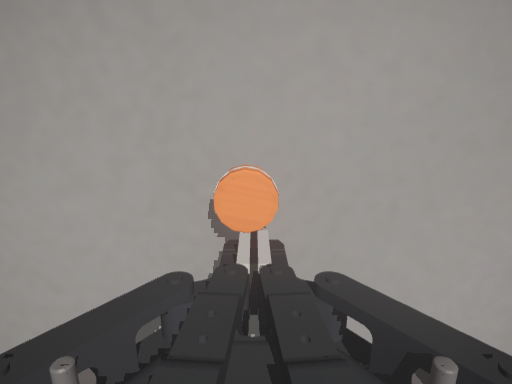

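The tin does not follow sideways drift: it is at (245,200), 4 mm left of the fingers. At x = 0.4746 it still clears the wall by 13 mm, so I re-centre and push straight.

Call:
step_arm(
  moves=[
    [0,0,0,-0.8,0,0,0],
    [0,0,0,-0.8,-0.4,0,0],
    [0,0,0,-0.3,-0.4,0,0],
    [0,0,0,0.5,-0.4,0,0],
    [0,0,0,1.5,-0.4,0,0],
  ],
)

```text
time_s: 11.4
ee_pos: [0.4745, 0.1026, 0.0134]
tool_rot: [0.0, 0.707, 0.707, 0.0]
contact_force: [-0.4, -0.6, -0.2]
grip_width: -0.002
```

Call:
step_arm(
  moves=[
    [0,0,0,1.1,0,0,0],
    [0,0,0,2.3,0,0,0],
    [0,0,0,3.5,0,0,0],
    [0,0,0,4.7,0,0,0],
    [0,0,0,5.9,0,0,0],
  ],
)

```text
time_s: 11.9
ee_pos: [0.4743, 0.1623, 0.0133]
tool_rot: [-0.0, 0.706, 0.708, 0.0]
contact_force: [-0.3, 0.1, 0.4]
grip_width: 0.0
```

Call:
step_arm(
  moves=[
    [0,0,0,1.2,0,0,0],
    [0,0,0,2.4,0,0,0],
    [0,0,0,3.6,0,0,0],
    [0,0,0,4.8,0,0,0],
    [0,0,0,6,0,0,0],
  ],
)

```text
time_s: 12.4
ee_pos: [0.4742, 0.2221, 0.0133]
tool_rot: [-0.0, 0.707, 0.708, -0.0]
contact_force: [-0.2, -1.0, -0.0]
grip_width: -0.002
```

```bash
python3 - <<'E'
from h import *
c=optics.capture("wrist"); save(c,"wrist9.png"); print(tins(c))
E
python3 to.py 0.475 0.274 0.013
```

```text
{'tin1': [(np.int32(2325), array([187. , 106.9]), array([0.4455, 0.2901, 0.01  ])), (np.int32(3048), array([253.8, 200.9]), array([0.4741, 0.2483, 0.01  ]))], 'tin2': [(np.int32(438), array([491.5,  86.3]), array([0.5735, 0.2987, 0.01  ])), (np.int32(750), array([504.3,  88.6]), array([0.579 , 0.2978, 0.01  ]))], 'tin3': []}
t 12.45 pos [0.4742 0.2243 0.0135] grip 0.001 F [-0.6  2.9 -0.2]
shift cm [4.97 0.09 0.06] turn [ 0.02 -0.09  0.18]
```

View pics/wrist9.png

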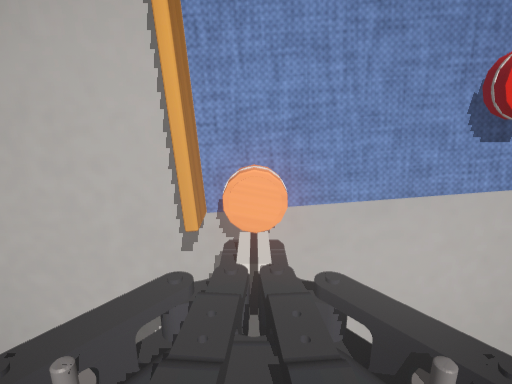

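Call:
step_arm(
  moves=[
    [0,0,0,1,0,0,0],
    [0,0,0,2,0,0,0],
    [0,0,0,3,0,0,0],
    [0,0,0,4,0,0,0],
    [0,0,0,4.8,0,0,0],
  ],
)

```text
time_s: 12.95
ee_pos: [0.4742, 0.2701, 0.0134]
tool_rot: [-0.0, 0.706, 0.708, 0.0]
contact_force: [-0.1, -0.7, 0.7]
grip_width: -0.0
```

```bash
python3 - <<'E'
from h import *
c=optics.capture("wrist"); save(c,"wrist10.png"); print(tins(c))
E
python3 to.py 0.61 -0.27 0.10
```

```text
{'tin1': [(np.int32(6493), array([281.8,  85.5]), array([0.4856, 0.3469, 0.01  ])), (np.int32(227), array([247.7, 223.1]), array([0.4712, 0.2854, 0.01  ]))], 'tin2': [(np.int32(360), array([475.1, 181.6]), array([0.5744, 0.3058, 0.01  ])), (np.int32(1927), array([495.3, 195.5]), array([0.5849, 0.2992, 0.01  ]))], 'tin3': []}
t 13.0 pos [0.4741 0.2714 0.0134] grip 0.001 F [-0.4  1.4  0.4]
shift cm [-54.17  13.45  -8.72] turn [ 0.01 -0.06  0.16]
```

View pics/wrist10.png

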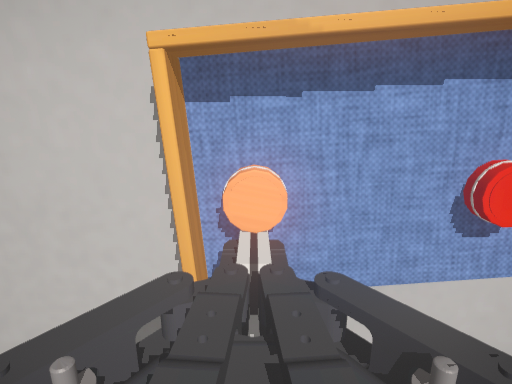

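Copper is inside at about (0.474,0.298). Now green: I'll go to its far side with the tool yawed 8.5° so the finger face is square to the line towards the middle of the tray.

Call:
step_arm(
  moves=[
    [0,0,0,-1.5,0,0,0],
    [0,0,0,-3,0,-2.5,0],
    [0,0,0,-5.5,1,-6,0],
    [0,0,0,-9.5,2,-8.7,0],
    [0,0,0,-14,3,-8.7,0],
  ],
)

```text
time_s: 13.5
ee_pos: [0.5062, 0.1282, 0.1037]
tool_rot: [0.001, 0.706, 0.708, 0.002]
contact_force: [0.6, -0.4, 0.1]
grip_width: -0.001
```

Call:
step_arm(
  moves=[
    [0,0,0,-4.6,1.3,0,0],
    [0,0,0,-9.2,2.6,0,0],
    [0,0,0,-13.8,3.9,0,0],
    [0,0,0,-18.4,5.2,0,0],
    [0,0,0,-23,6.5,0,0],
  ],
)

```text
time_s: 14.0
ee_pos: [0.5693, -0.1038, 0.1004]
tool_rot: [0.0, 0.707, 0.707, -0.0]
contact_force: [1.1, 1.5, 0.4]
grip_width: 0.0
```

```bash
python3 - <<'E'
from h import *
c=optics.capture("wrist"); print(tins(c))
E
python3 to.py 0.618 -0.27 0.10 98.5
```

```text
{'tin1': [], 'tin2': [], 'tin3': []}
t 14.05 pos [ 0.5705 -0.1127  0.1004] grip -0.001 F [ 1.1 -9.7  1.1]
shift cm [-15.69   4.86   0.1 ] turn [ 0.02  0.23 -8.89]
```

Call:
step_arm(
  moves=[
    [0,0,0,-3.8,1.2,0,0],
    [0,0,-2,-7.6,2.4,0,0],
    [0,0,-4,-11.4,3.7,0,0],
    [0,0,-6.5,-15,4.8,0,0],
    [0,0,-8.5,-15.5,4.8,0,0],
  ],
)

```text
time_s: 14.55
ee_pos: [0.6172, -0.2622, 0.0999]
tool_rot: [0.001, 0.654, 0.757, -0.001]
contact_force: [-0.1, -0.6, -0.6]
grip_width: -0.001
```

Call:
step_arm(
  moves=[
    [0,0,0,0,0,0,0],
    [0,0,0,0,0,0,0],
    [0,0,0,0,0,0,0],
    [0,0,0,0,0,0,0],
    [0,0,0,0,0,0,0],
  ],
)

```text
time_s: 15.05
ee_pos: [0.618, -0.255, 0.1005]
tool_rot: [0.0, 0.652, 0.758, 0.0]
contact_force: [-0.6, 0.5, -1.0]
grip_width: -0.002
```

```bash
python3 - <<'E'
from h import *
c=optics.capture("wrist"); save(c,"wrist11.png"); print(tins(c))
c=optics.capture("side"); save(c,"side11.png"); print(tins(c))
E
python3 to.py 0.618 -0.268 0.013 98.5
```

```text
{'tin1': [], 'tin2': [], 'tin3': []}
{'tin1': [(np.int32(227), array([180.4, 120.7]), array([0.5412, 0.3684, 0.01  ])), (np.int32(29), array([213.3, 128. ]), array([0.6279, 0.2861, 0.01  ])), (np.int32(48), array([165. , 136.2]), array([0.4754, 0.2986, 0.01  ]))], 'tin2': [(np.int32(50), array([201.4, 129.1]), array([0.5908, 0.2946, 0.01  ]))], 'tin3': [(np.int32(111), array([275.8, 245.7]), array([ 0.611 , -0.2157,  0.01  ]))]}
t 15.15 pos [ 0.618  -0.2553  0.1004] grip -0.001 F [-0.4  0.8 -0.1]
shift cm [-1.25 -0.19  8.74] turn [0.  0.  0.1]
```

View pics/wrist11.png

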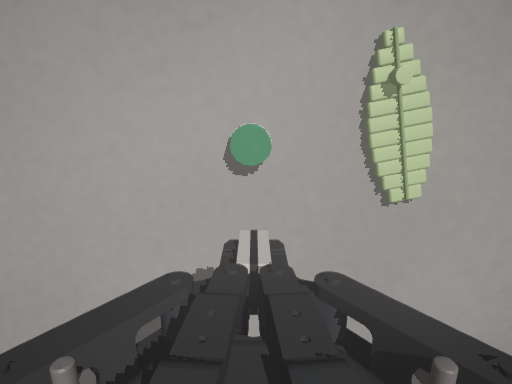

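View pics/side11.png

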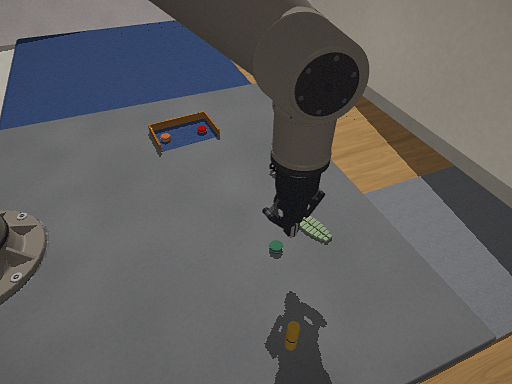

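Green is at (251,145), about 2 mm left of the fingers, and the leaf is clear to the right. Copper (165,136) and red (201,129) show in the tray. I go down.

Call:
step_arm(
  moves=[
    [0,0,0,-0.5,-0.2,2.5,0],
    [0,0,0,-0.5,-0.2,5.5,0],
    [0,0,0,-0.5,-0.2,7.8,0],
    [0,0,0,-0.5,-0.2,8.7,0],
    [0,0,0,-0.5,-0.2,8.7,0],
  ],
)

```text
time_s: 15.65
ee_pos: [0.6162, -0.2606, 0.0123]
tool_rot: [-0.001, 0.652, 0.758, -0.0]
contact_force: [0.2, -0.2, -0.0]
grip_width: 0.001
```

Call:
step_arm(
  moves=[
    [0,0,0,0.6,0,0,0],
    [0,0,0,1.2,0,0,0],
    [0,0,0,1.8,0,0,0],
    [0,0,0,2.4,0,0,0],
    [0,0,0,3.2,0,0,0],
  ],
)

```text
time_s: 16.15
ee_pos: [0.612, -0.2289, 0.0138]
tool_rot: [0.0, 0.652, 0.758, 0.0]
contact_force: [-0.1, -0.4, -0.3]
grip_width: 0.002
```

```bash
sed -i 's/(H>65)&(H<90)&(S>110)/(H>65)\&(H<95)\&(S>90)/' h.py; python3 - <<'E'
from h import *
c=optics.capture("wrist"); save(c,"wrist12.png"); print(tins(c)["tin3"]); print(cv2.cvtColor(c["pixels"],cv2.COLOR_RGB2HSV)[200,252])
E
python3 to.py 0.536 0.276 0.013 98.5
```

```text
[(np.int32(2961), array([251.5, 200.8]), array([ 0.6071, -0.2031,  0.01  ]))]
[ 72  96 141]
t 16.2 pos [ 0.612  -0.227   0.0136] grip 0.001 F [0.5 2.5 0.4]
shift cm [50.88  0.06  0.09] turn [ 0.02 -0.04  0.16]
```

View pics/wrist12.png

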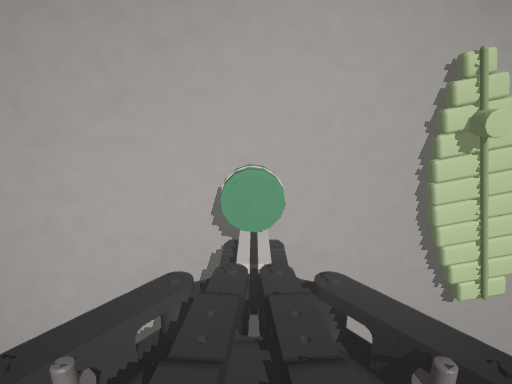

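Green is centred at (252,200) and the line leads to the tray's middle. I push straight along tool x.

Call:
step_arm(
  moves=[
    [0,0,0,1,0,0,0],
    [0,0,0,2.2,0,0,0],
    [0,0,0,3.4,0,0,0],
    [0,0,0,4.6,0,0,0],
    [0,0,0,5.8,0,0,0],
  ],
)

```text
time_s: 16.7
ee_pos: [0.6031, -0.1706, 0.0133]
tool_rot: [-0.0, 0.652, 0.758, 0.0]
contact_force: [0.5, 0.0, 0.4]
grip_width: 0.001
```

Call:
step_arm(
  moves=[
    [0,0,0,1.2,0,0,0],
    [0,0,0,2.4,0,0,0],
    [0,0,0,3.6,0,0,0],
    [0,0,0,4.8,0,0,0],
    [0,0,0,6,0,0,0],
  ],
)

```text
time_s: 17.2
ee_pos: [0.5942, -0.1117, 0.0133]
tool_rot: [0.0, 0.652, 0.758, 0.0]
contact_force: [0.9, -0.6, 0.1]
grip_width: -0.001
```

Call:
step_arm(
  moves=[
    [0,0,0,1.2,0,0,0],
    [0,0,0,2.4,0,0,0],
    [0,0,0,3.6,0,0,0],
    [0,0,0,4.8,0,0,0],
    [0,0,0,6,0,0,0],
  ],
)

```text
time_s: 17.7
ee_pos: [0.5852, -0.0523, 0.0133]
tool_rot: [-0.0, 0.652, 0.758, 0.0]
contact_force: [0.8, -0.6, 0.1]
grip_width: -0.003
```

```bash
python3 - <<'E'
from h import *
c=optics.capture("wrist"); save(c,"wrist13.png"); print(tins(c)["tin3"])
E
python3 to.py 0.536 0.276 0.013 98.5
```

```text
[(np.int32(2986), array([251.4, 201. ]), array([ 0.5803, -0.0265,  0.01  ]))]
t 17.75 pos [ 0.585  -0.05    0.0133] grip 0.002 F [-0.2  2.9  0. ]
shift cm [32.96  0.08  0.07] turn [ 0.   -0.07  0.2 ]
```

View pics/wrist13.png

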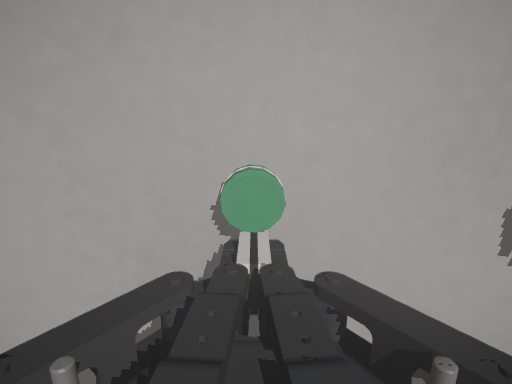

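Green is still centred at (252,201), so I continue.

Call:
step_arm(
  moves=[
    [0,0,0,1.1,0,0,0],
    [0,0,0,2.3,0,0,0],
    [0,0,0,3.5,0,0,0],
    [0,0,0,4.7,0,0,0],
    [0,0,0,5.9,0,0,0],
  ],
)

```text
time_s: 18.25
ee_pos: [0.5764, 0.0061, 0.0133]
tool_rot: [-0.0, 0.652, 0.758, 0.0]
contact_force: [0.9, -0.5, 0.2]
grip_width: -0.001
```

Call:
step_arm(
  moves=[
    [0,0,0,1.2,0,0,0],
    [0,0,0,2.4,0,0,0],
    [0,0,0,3.6,0,0,0],
    [0,0,0,4.8,0,0,0],
    [0,0,0,6,0,0,0],
  ],
)

```text
time_s: 18.75
ee_pos: [0.5674, 0.0653, 0.0133]
tool_rot: [-0.0, 0.652, 0.758, 0.0]
contact_force: [-0.2, -0.1, 0.3]
grip_width: -0.002
```

Call:
step_arm(
  moves=[
    [0,0,0,1.2,0,0,0],
    [0,0,0,2.4,0,0,0],
    [0,0,0,3.6,0,0,0],
    [0,0,0,4.8,0,0,0],
    [0,0,0,6,0,0,0],
  ],
)

```text
time_s: 19.25
ee_pos: [0.5585, 0.1247, 0.0133]
tool_rot: [-0.0, 0.652, 0.758, 0.0]
contact_force: [0.4, -0.9, 0.2]
grip_width: -0.0
```

Call:
step_arm(
  moves=[
    [0,0,0,1.2,0,0,0],
    [0,0,0,2.4,0,0,0],
    [0,0,0,3.6,0,0,0],
    [0,0,0,4.8,0,0,0],
    [0,0,0,6,0,0,0],
  ],
)

```text
time_s: 19.75
ee_pos: [0.5495, 0.184, 0.0133]
tool_rot: [-0.0, 0.652, 0.758, 0.0]
contact_force: [-0.1, -1.4, -0.3]
grip_width: -0.003
```

```bash
python3 - <<'E'
from h import *
c=optics.capture("wrist"); save(c,"wrist14.png"); print(tins(c))
E
python3 to.py 0.536 0.276 0.013 98.5
```

```text
{'tin1': [(np.int32(3404), array([31.1, 49.4]), array([0.4464, 0.2601, 0.01  ])), (np.int32(54), array([119.6,   1.4]), array([0.4814, 0.2829, 0.01  ])), (np.int32(4553), array([486.7,  59.9]), array([0.631 , 0.2841, 0.01  ]))], 'tin2': [(np.int32(173), array([365.6,  25.5]), array([0.5788, 0.289 , 0.01  ])), (np.int32(2672), array([400.8,  17.4]), array([0.5919, 0.294 , 0.01  ]))], 'tin3': [(np.int32(2639), array([250.1, 202.3]), array([0.5441, 0.209 , 0.01  ]))]}
t 19.8 pos [0.5492 0.1864 0.0134] grip -0.0 F [-1.   2.7  0.1]
shift cm [9.06 0.05 0.05] turn [ 0.02 -0.08  0.2 ]
```

View pics/wrist14.png

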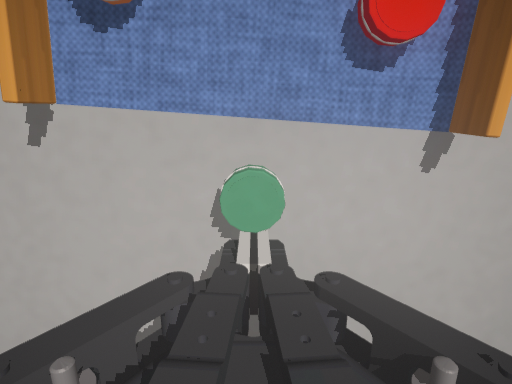

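Green at (252,200) is about to enter midway between copper and red. The last 8.8 cm.

Call:
step_arm(
  moves=[
    [0,0,0,0.8,0,0,0],
    [0,0,0,1.8,0,0,0],
    [0,0,0,2.8,0,0,0],
    [0,0,0,3.8,0,0,0],
    [0,0,0,4.8,0,0,0],
  ],
)

```text
time_s: 20.3
ee_pos: [0.5424, 0.2314, 0.0133]
tool_rot: [-0.0, 0.652, 0.758, 0.0]
contact_force: [0.2, -0.3, -0.1]
grip_width: 0.001
```

Call:
step_arm(
  moves=[
    [0,0,0,1,0,0,0],
    [0,0,0,2,0,0,0],
    [0,0,0,3,0,0,0],
    [0,0,0,3.7,0,0,0],
    [0,0,0,4,0,0,0],
  ],
)

```text
time_s: 20.8
ee_pos: [0.5364, 0.271, 0.0133]
tool_rot: [-0.0, 0.652, 0.758, 0.0]
contact_force: [0.4, -0.4, -0.3]
grip_width: -0.001
```

Call:
step_arm(
  moves=[
    [0,0,0,-1.5,0,0,0],
    [0,0,0,-3,0,-2.5,0],
    [0,0,0,-5.5,0,-6,0],
    [0,0,0,-9.5,0,-10,0],
    [0,0,0,-14,0,-14,0],
  ],
)

```text
time_s: 21.3
ee_pos: [0.5555, 0.1419, 0.1435]
tool_rot: [0.0, 0.652, 0.758, -0.0]
contact_force: [1.7, -0.2, -0.4]
grip_width: 0.001
```

Call:
step_arm(
  moves=[
    [0,0,0,-4.5,0,-1,0],
    [0,0,0,-9,0,-2,0],
    [0,0,0,-13,0,-3,0],
    [0,0,0,-14,0,-3,0],
    [0,0,0,-14,0,-3,0],
  ],
)

```text
time_s: 21.8
ee_pos: [0.5765, 0.0024, 0.1722]
tool_rot: [0.0, 0.654, 0.757, -0.0]
contact_force: [-0.1, -0.6, 0.1]
grip_width: 0.003
```

```bash
python3 - <<'E'
from h import *
o=np.array([.5361,.3021]); a=1.6497; X=np.array([np.cos(a),np.sin(a)]); Y=np.array([-X[1],X[0]])
for n in ["side","top"]:
    c=optics.capture(n); save(c,n+"15.png")
    for k,v in tins(c).items():
        for q in v:
            d=q[2][:2]-o; print(n,k,q[0],q[1],q[2],"tray mm",np.round([d@X*1000,d@Y*1000]))
    for t in ["lipstick","incense_leaf","claw_clip"]:
        for m in finder.mark_of(c,t)[:1]: print(t,round(m["p"],2),np.round(px(m["xy"])),np.round(onz(c,px(m["xy"]),0),3))
E
python3 to.py
```

```text
side tin1 179 [177.6 121.9] [0.531  0.3644 0.01  ] tray mm [63.  0.]
side tin1 56 [165.  136.8] [0.4749 0.2951 0.01  ] tray mm [-2. 62.]
side tin2 41 [201.1 128.8] [0.5904 0.2963 0.01  ] tray mm [-10. -54.]
side tin3 55 [183.1 132.8] [0.5317 0.2956 0.01  ] tray mm [-6.  5.]
lipstick 0.75 [288. 344.] [ 0.541 -0.417  0.   ]
incense_leaf 0.62 [312. 225.] [ 0.719 -0.186  0.   ]
claw_clip 0.63 [282. 175.] [0.735 0.005 0.   ]
top tin1 335 [114.3 202.3] [0.5349 0.338  0.01  ] tray mm [36. -2.]
top tin1 85 [124.1 225.5] [0.4752 0.2967 0.01  ] tray mm [-1. 61.]
top tin1 354 [505.2 370.3] [ 0.2548 -0.7473  0.01  ] tray mm [-1024.   363.]
top tin2 84 [132.6 184.7] [0.5916 0.2984 0.01  ] tray mm [ -8. -55.]
top tin3 88 [128.5 205.3] [0.5323 0.297  0.01  ] tray mm [-5.  4.]
lipstick 0.6 [384. 240.] [ 0.54  -0.419  0.   ]
incense_leaf 0.92 [307. 171.] [ 0.707 -0.184  0.   ]
claw_clip 0.48 [306. 169.] [ 0.713 -0.182  0.   ]
t 22.2 pos [0.5764 0.0064 0.1719] grip 0.001 F [ 0.2 -0.5 -0.7]
```

View pics/side15.png

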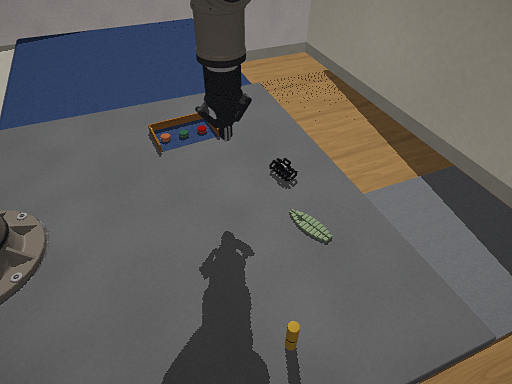

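View pics/top15.png

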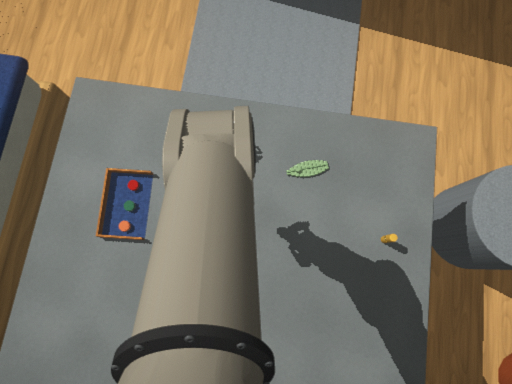

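Both views show all three tins flat in the tray: red (133,185), green (128,205) and copper (124,225) in the top view. Each is at least 13 mm from any wall and 35 mm inside the mouth. The bystanders have not moved and the arm is clear, so I hand in.

```bash
python3 -c "
from h import *
print(manip.job_done())"
```

```text
the job is handed in; nothing more can be done
None
```

All three tins are flat and wholly inside the tray. I swept red, then copper, then green in through the open side with the fingers closed, then drew the arm back and handed the job in at about 22 s.

- **Tins:** measured from the top and side views in tray coordinates (mm), they sit at about red (-9,-54), green (-5,+4) and copper (-1,+61). Each edge is at least 13 mm from any wall and about 35 mm inside the mouth. The two views agree to 2–3 mm.
- **Bystanders:** the lipstick is still standing, and it and the leaf are where they started. The claw clip also looks unmoved in the side view.
- **Forces:** the largest wrist reading I saw was about 11 N, while the arm was braking in free air. During pushes it was about 3 N.
- **What went wrong or disagreed:** copper slipped about 4 mm sideways on the fingers partway through, so I re-centred and pushed it straight. In the last top picture the network confused the mostly hidden claw clip with the leaf, so I relied on the side view for the clip.

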